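# Change over the test card boxes

## Robot

A 6-joint arm with a two-finger parallel gripper is mounted at the origin on a cart in front of the work surface, level with it; the furniture and walls round the work are solid. World frame = base frame: x ahead of the robot, y to its left, z up, the work surface at z = 0. Lengths are in m, angles in rad, forces in N, time in s.
With the tool pointing down it reaches from about 0.3 to 1 m from the base axis. Payload 5.1 kg.
Tool frame: the origin (TCP) lies midway between the tips of the shut fingers; the grasp point (between the pads) lies 19 mm behind it; z points along the fingers, x is the direction in which the jaws open and shut, and the axes are right-handed (so a half turn about z gives the same grasp; the last joint's range is limited). The gripper opens to 95 mm and grips with 3 to 60 N. Pads are 20 mm wide; open, the fingers measure 119 mm over their backs; the gripper's body (75 mm by 180 mm) begins 59 mm behind the grasp point.
Start: joints at [-0.083, 0.124, 1.65, -0, 1.367, -0.083], TCP at [0.65, -0, 0.215] pointing down, gripper open.
Joint ranges: [-2.61, 2.61], [-1.02, 2.33], [0.03, 2.71], [-1.35, 4.49], [0.32, 2.68], [-2.91, 2.91]. Speed limits (rad/s): [2.57, 2.57, 3.14, 3.14, 3.14, 3.14].

## Interface

Orientations are given as a unit quaternion [w, x, y, z].
In Python, from cell import manip, capture, sensors gives the robot as it stands. Calls block until the motion is done:
- manip.move_ptp(position, orientation): joint-space move of the TCP to a pose.
- manip.movel(position, rotation=None, max_speed=0.15, guard=None): straight line of the TCP; rotation=None keeps the orientation; max_speed is the mean speed in m/s. With guard (N) it stops when the force on the tool has changed by that much, and returns True; else False.
- manip.move_joints(angles): joint-space move.
- manip.grip(opening): opening from 0.0 (shut) to 1.0 (fully open); the grip force is fixed at half the most; returns when the fingers have stopped.
- manip.wait(seconds).
- manip.inverse_kinematics(position, orientation): joint angles nearest the present ones, or None.
- capture(name): name is "scene" or "side" or "wrist"; returns a dict with "color" (384x512x3 uint8, blue, green, red), "fov_y" (degrees; the focal length in pixels is half the picture's height over the tangent of half this angle, whatever the lens; pixels are square), "cx", "cy" (the principal point, pixels), "D" ([k1, k2, p1, p2, k3] as OpenCV has them; the pictures are not rectified), "origin" and "rotation" of the camera in the world. Camera axes: x right, y up, looking along -z (the intrinsics and any distortion apply to the point x, -y, -z); pixel columns grow to the right and rows downward; lengths in m; the calibration is good to about 2 mm. A picture is of the moment at which its call begins. There is no depth.
A pose or a line that the arm cannot do raises manip.MotionError and nothing moves.
- manip.finish_job(): hands the job in, once; it reports no verdict.
Readings, each from a call of its own:
- sensors.current_time_s(): time.
- sensors.current_joints(): joint angles.
- sensors.current_qvel(): joint speeds.
- sensors.current_effort(): joint torques, N m.
- sensors.current_position(): TCP position.
- sensors.current_eef_rot(): TCP orientation.
- sensors.current_force(): force on the tool from outside, world axes, zero at the start.
- sensors.current_torque(): the same for the moment, N m.
- sensors.current_gripper_width(): opening from 0.0 (shut) to 1.0 (fully open).
Only numpy, scipy, OpenCV 4.12 (cv2) and the standard library are available. Lean on these libraries where they do the work, as an engineer would, in place of code of your own. Each camera call takes 0.05 s, during which the arm holds its last target. There are 200 camera calls.

## Task

Change over the two card boxes by pushing with the fingertips only, gripping and lifting nothing: first push the orange lid, which stands open, forward so that it falls shut, and then flip the blue lid up and back past upright until it rests fully open by itself. Push gently so that both boxes stay where they stand, keep the blue box shut until the orange one is shut, and leave the other things alone.

Things in the scene. Friction and masses are not known exactly. Their poses are not given: they have to be found in the camera images.
- blue_box: open-topped grey plastic box, 90 (x) x 140 (y) x 60 mm high, loose on the desk, 1.4 kg with lid and the test cards in it; carries the blue lid. Origin: centre of its underside; x points to its back (away from the robot at yaw 0), y along the hinge, z up. Front has a small white label.
- blue_lid (a joint): angle of the blue lid: 0 = shut (lying level on the box), 1.57 = lid upright, 1.85 = fully open, leaning back against its stop. It starts shut. The hinge is free and damped (soft close, about 0.05 N m s), without spring: the lid (about 0.12 kg) balances near 1.48, falls shut below and falls open to its stop above.
- blue_hinge (a point): middle of the blue lid's hinge line, at the top of the box's back wall: 45 mm behind the box's centre, 60 mm above its underside. Axes are the lid's own (equal to the box's when shut, turning about y as it opens). The lid is a 5 mm plate, 140 mm wide, reaching from the hinge 92 mm to -x of its own frame.
- blue_lip (a point): middle of the round bead (8 mm thick, 96 mm along y) on the outer edge of the blue lid's flared lip; in the lid's frame 112 mm from the hinge to -x and 23 mm above its underside. Shut: 83 mm above the desk, 22 mm out from the box's front wall. Fully open: it is on the lid's far side, about 53 mm behind the hinge and 161 mm above the desk, where a level push from behind swings the lid forward.
- blue_edge (a point): middle of the blue lid's front edge, on its underside, 92 mm from the hinge. From here the lip, a 4 mm plate, rises forward at 45 degrees. With the lid shut nothing is below the lip, so fingers leaning forward (tips away from the robot, 20 to 35 degrees from upright) get under it and lift, moving up and back with the lid; a level push on a shut lid does not raise it but tips the box.
- orange_box: open-topped grey plastic box, 90 (x) x 140 (y) x 60 mm high, loose on the desk, 1.4 kg with lid and the test cards in it; carries the orange lid. Origin: centre of its underside; x points to its back (away from the robot at yaw 0), y along the hinge, z up. Front has a small white label.
- orange_lid (a joint): angle of the orange lid: 0 = shut (lying level on the box), 1.57 = lid upright, 1.85 = fully open, leaning back against its stop. It starts fully open. The hinge is free and damped (soft close, about 0.05 N m s), without spring: the lid (about 0.12 kg) balances near 1.48, falls shut below and falls open to its stop above.
- orange_hinge (a point): middle of the orange lid's hinge line, at the top of the box's back wall: 45 mm behind the box's centre, 60 mm above its underside. Axes are the lid's own (equal to the box's when shut, turning about y as it opens). The lid is a 5 mm plate, 140 mm wide, reaching from the hinge 92 mm to -x of its own frame.
- orange_lip (a point): middle of the round bead (8 mm thick, 96 mm along y) on the outer edge of the orange lid's flared lip; in the lid's frame 112 mm from the hinge to -x and 23 mm above its underside. Shut: 83 mm above the desk, 22 mm out from the box's front wall. Fully open: it is on the lid's far side, about 53 mm behind the hinge and 161 mm above the desk, where a level push from behind swings the lid forward.
- orange_edge (a point): middle of the orange lid's front edge, on its underside, 92 mm from the hinge. From here the lip, a 4 mm plate, rises forward at 45 degrees. With the lid shut nothing is below the lip, so fingers leaning forward (tips away from the robot, 20 to 35 degrees from upright) get under it and lift, moving up and back with the lid; a level push on a shut lid does not raise it but tips the box.
- loose_jar: white lidded jar, 74 mm diameter, 87 mm high, to the left of the work, farther from the robot; a loose bystander, to be left alone. Origin: centre of its underside.
- near_jar: white lidded jar, 74 mm diameter, 87 mm high, to the left of the work, nearer the robot; a loose bystander, to be left alone. Origin: centre of its underside.
- bottle: small white dropper bottle, 28 mm diameter, 68 mm high; a loose bystander, to be left alone. Origin: centre of its underside.
- loose_card: white test card lying flat, 21x72x9 mm; a loose bystander, to be left alone. Origin: centre of its underside.

How it is judged:
By the outcome, as a careful person would: the job done as asked, in the order asked, and still so for the second after the job is handed in, with the robot touching nothing.
It also fails if it takes over 51 s, if anything falls off the work surface, if the arm or the gripper's body presses on something with over 40 N, if the wrist force passes 120 N, or if a joint passes its speed limit or range.

## Working session

There is one attempt and no reset: what is moved stays moved. The work goes in short steps, each a Python script; the robot and the scene stay as the last script left them, time stands still between calls to the robot, and variables do not carry over. Pictures are saved under pics/ and viewed, on a budget of 10 in all, crops included, one or two more only if the job needs it, and the job is handed in when it is done.

```bash
ls; mkdir -p pics
cat > h.py <<'E'
import numpy as np, cv2
from cell import manip, capture, sensors
def K(c):
    h=c["color"].shape[0]; f=h/2/np.tan(np.radians(c["fov_y"])/2)
    return np.array([[f,0,c["cx"]],[0,f,c["cy"]],[0,0,1.]])
def ray(c,uv):
    p=cv2.undistortPoints(np.array(uv,float).reshape(-1,1,2),K(c),np.array(c["D"],float)).reshape(-1,2)
    d=np.c_[p[:,0],-p[:,1],-np.ones(len(p))]@np.array(c["rotation"]).T
    return np.array(c["origin"]),d
def plane(c,uv,z):
    o,d=ray(c,uv); return o+d*((z-o[2])/d[:,2])[:,None]
def proj(c,P):
    q=(np.atleast_2d(P)-np.array(c["origin"]))@np.array(c["rotation"])
    q=q*[1,-1,-1]
    return cv2.projectPoints(q.astype(float),np.zeros(3),np.zeros(3),K(c),np.array(c["D"],float))[0].reshape(-1,2)
E
python3 - <<'E'
from h import *
for n in("scene","side"):
    c=capture(n); cv2.imwrite(f"pics/{n}0.png",c["color"]); print(n,c["fov_y"],c["cx"],c["cy"],c["D"],c["origin"],np.round(c["rotation"],3).tolist())
print(sensors.current_time_s(),sensors.current_eef_rot())
E
```

```text
pics
scene 56.8842596180571 249.60365433782877 188.60839095300324 [-0.11181368  0.          0.          0.          0.        ] [0.13862325 0.61676059 0.60881429] [-0.291, -0.148, 0.406, 0.853]
side 53.601275413491514 257.9879203976309 200.20408645880673 [-0.00554526  0.          0.          0.          0.        ] [ 0.33673496 -0.60073896  0.59073386] [0.87, 0.463, -0.085, -0.15]
0.1 [-6.86366933e-05  9.99999585e-01  3.57640979e-06 -9.08916582e-04]
```

```bash
cat >> h.py <<'E'
from scipy.spatial.transform import Rotation as R
_cap=capture
def capture(n):
    c=dict(_cap(n)); q=c["rotation"]; c["rotation"]=R.from_quat([q[1],q[2],q[3],q[0]]).as_matrix(); return c
E
python3 - <<'E'
import cv2,numpy as np
a=cv2.imread("pics/scene0.png");b=cv2.imread("pics/side0.png")
cv2.imwrite("pics/s0big.png",cv2.resize(a,(800,600)));cv2.imwrite("pics/d0big.png",cv2.resize(b,(800,600)))
E
```

```text
(no output)
```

View pics/s0big.png

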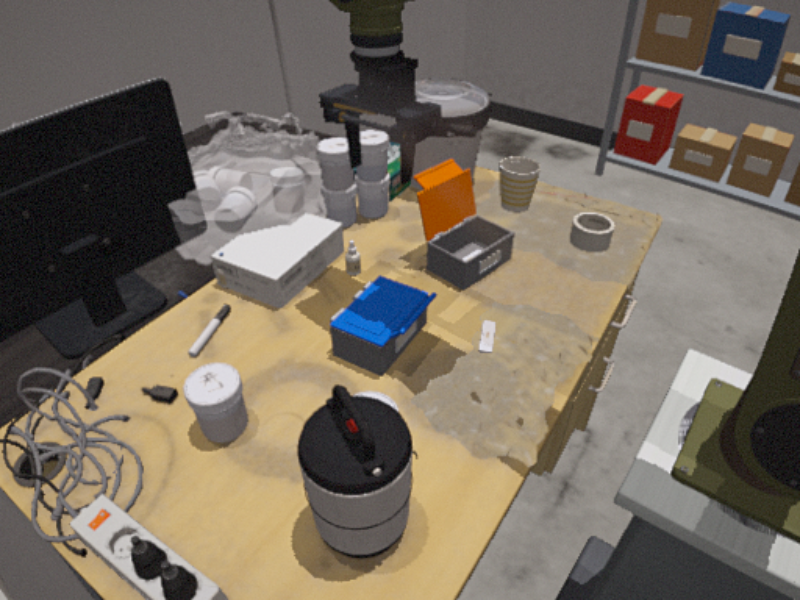

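View pics/d0big.png

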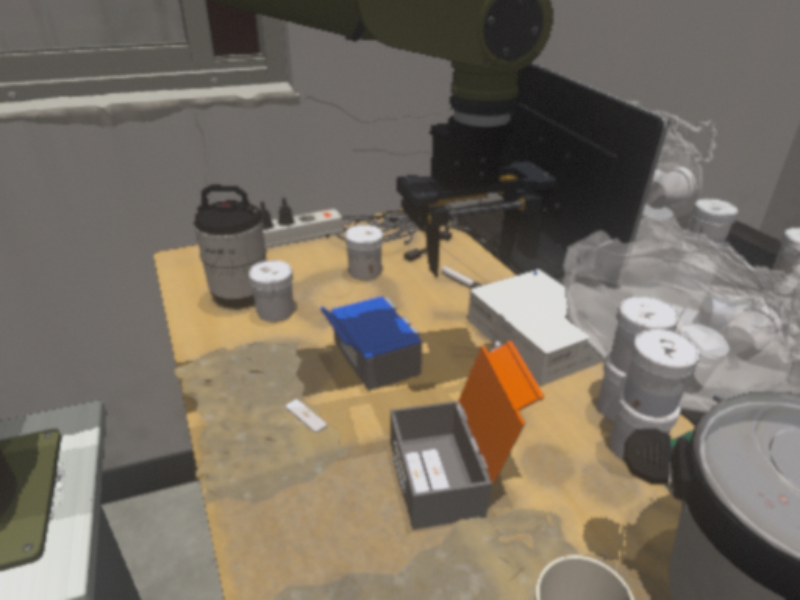

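Run:
```python
import cv2,numpy as np
a=cv2.imread("pics/scene0.png");b=cv2.imread("pics/side0.png")
# (img,u0,v0) 100x75 source, 4x
def crop(i,u,v): return cv2.resize(i[v:v+75,u:u+100],(400,300),interpolation=cv2.INTER_CUBIC)
def crop2(i,u,v): return cv2.resize(i[v:v+129,u:u+133],(400,387),interpolation=cv2.INTER_CUBIC)
top=np.hstack([crop(a,200,168),crop(b,190,180)]); 
x=np.hstack([cv2.resize(a[98:188,255:345],(300,300),interpolation=cv2.INTER_CUBIC),cv2.resize(b[215:340,240:365],(400,400),interpolation=cv2.INTER_CUBIC)[:300]])
x=np.hstack([x,np.zeros((300,100,3),np.uint8)])
cv2.imwrite("pics/z.png",np.vstack([top,x]))
for n,i in(("scene",a),("side",b)):
    h=cv2.cvtColor(i,cv2.COLOR_BGR2HSV)
    for col,lo,hi in(("blue",(100,150,60),(125,255,255)),("orange",(5,200,120),(15,255,255))):
        m=cv2.inRange(h,lo,hi)
        if n=="scene": m[:90]=0
        cs=cv2.findContours(m,0,2)[0]; k=max(cs,key=cv2.contourArea)
        print(n,col,cv2.contourArea(k),cv2.approxPolyDP(k,1.5,True).reshape(-1,2).tolist())
```

```text
scene blue 1533.5 [[278, 188], [274, 190], [270, 186], [243, 177], [212, 208], [244, 221], [250, 215], [258, 213]]
scene orange 943.5 [[299, 108], [280, 119], [277, 118], [274, 121], [267, 115], [270, 110], [270, 112], [265, 113], [272, 121], [267, 125], [273, 153], [279, 148], [295, 141], [298, 137], [303, 136]]
side blue 222.5 [[249, 196], [244, 191], [214, 198], [213, 201], [218, 204], [228, 203], [231, 200], [248, 198]]
side orange 1882.5 [[326, 219], [315, 226], [312, 226], [309, 222], [318, 242], [317, 248], [320, 248], [317, 250], [318, 252], [316, 253], [312, 249], [315, 248], [310, 243], [307, 245], [307, 242], [304, 240], [299, 246], [300, 249], [296, 252], [301, 270], [304, 271], [302, 273], [307, 282], [309, 282], [308, 286], [313, 286], [310, 288], [313, 290], [312, 292], [313, 288], [318, 292], [317, 295], [314, 295], [314, 298], [315, 295], [320, 297], [319, 295], [322, 293], [321, 291], [323, 291], [323, 287], [327, 283], [326, 281], [334, 271], [331, 262], [346, 253]]
```

View pics/z.png

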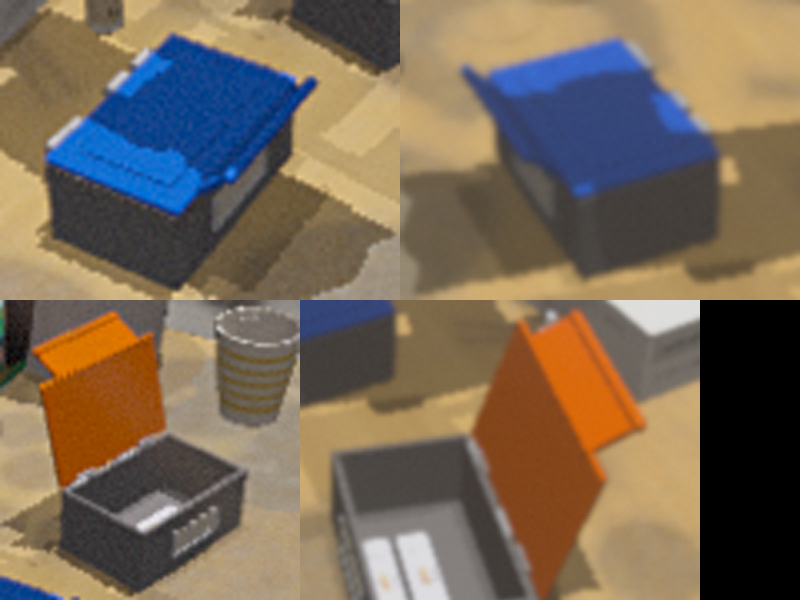

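```bash
cat > m.py <<'E'
from h import *
def fit(P,L):
    P=P[:,:2];L=np.array(L)[:,:2];pc,lc=P.mean(0),L.mean(0)
    a=L-lc;b=P-pc;yaw=np.arctan2((a[:,0]*b[:,1]-a[:,1]*b[:,0]).sum(),(a*b).sum())
    M=np.array([[np.cos(yaw),-np.sin(yaw)],[np.sin(yaw),np.cos(yaw)]]);t=pc-M@lc
    return t,yaw,P-(L@M.T+t)
X,Y=.045,.07
D={("scene","blue"):[((211.6,207.4),X,Y,.065),((242.4,176.9),X,-Y,.065),((245.6,221.1),-.047,Y,.065),((244.9,239.9),-X,Y,0),((212.9,224.9),X,Y,0)],
("side","blue"):[((234.4,228.1),-.047,-Y,.065),((269.1,219.1),X,-Y,.065),((245.4,189.4),X,Y,.065),((236.4,249.1),-X,-Y,0),((269.1,239.1),X,-Y,0)],
("scene","orange"):[((295.4,159.4),-X,Y,.06),((328.1,148.9),-X,-Y,.06),((296,185.5),-X,Y,0),((273.5,172.9),X,Y,0),((326.9,165.4),-X,-Y,0),((274.4,154.3),X,Y,.06),((304.4,138.4),X,-Y,.06)],
("side","orange"):[((250.8,263.3),-X,Y,.06),((293.6,257.7),X,Y,.06),((263.5,335.8),-X,-Y,0),((313.4,327.5),X,-Y,0),((261,316.7),-X,-Y,.06)]}
if __name__=="__main__":
  C={n:capture(n) for n in("scene","side")}
  for (n,b),v in D.items():
    P=np.array([plane(C[n],[p[0]],p[3])[0] for p in v])
    t,y,r=fit(P,[p[1:3] for p in v]); print(n,b,np.round(t,4),"yaw",round(y,4),"res mm",np.round(r*1e3,1).tolist())
  def pt(n,u,z=0): return np.round(plane(C[n],[u],z)[0],3)
  s=1.5625
  print("card",pt("scene",(487/s,336/s)),"jar(behind thermos) side bottom",pt("side",(275/s,310/s)),"jar2",pt("side",(365/s,272/s)),"bottle",pt("scene",(353/s,272/s)),"thermos",pt("side",(238/s,296/s)),"cup",pt("scene",(517/s,207/s)),"whitebox",pt("scene",(280/s,300/s)),pt("side",(545/s,375/s)),pt("side",(605/s,355/s)),"stack",pt("scene",(340/s,220/s)),pt("scene",(373/s,213/s)), "ctr",pt("side",(620/s,440/s)))
E
python3 m.py
```

```text
scene blue [0.5571 0.1202] yaw 0.1185 res mm [[-2.4, 0.7], [-2.2, 5.8], [-2.0, -0.3], [1.3, -2.1], [5.3, -4.2]]
side blue [0.5581 0.1199] yaw 0.1004 res mm [[1.9, 0.4], [-4.1, -3.0], [-1.4, -2.3], [3.8, 2.6], [-0.3, 2.3]]
scene orange [ 0.5558 -0.1412] yaw -0.1683 res mm [[22.7, -28.8], [-0.4, 6.6], [-3.2, 1.9], [-8.1, 6.0], [-1.9, 1.9], [-5.1, -0.0], [-4.0, 12.3]]
side orange [ 0.5541 -0.1383] yaw -0.1524 res mm [[-0.5, -5.9], [-1.4, -5.7], [1.3, 5.3], [6.4, 4.8], [-5.8, 1.6]]
card [0.424 0.015 0.   ] jar(behind thermos) side bottom [0.428 0.308 0.   ] jar2 [0.62  0.386 0.   ] bottle [0.711 0.014 0.   ] thermos [0.371 0.378 0.   ] cup [ 0.581 -0.385  0.   ] whitebox [0.76  0.153 0.   ] [ 0.791 -0.01   0.   ] [0.91  0.002 0.   ] stack [ 0.856 -0.111  0.   ] [ 0.818 -0.175  0.   ] ctr [ 0.815 -0.164  0.   ]
```

```bash
cat > w.py <<'E'
from h import *
O=(0.5545,-0.139,-0.157); B=(0.5576,0.120,0.110)
def P(b,x,y,z):
    c,s=np.cos(b[2]),np.sin(b[2]); return np.array([b[0]+c*x-s*y,b[1]+s*x+c*y,z])
def Q(b,a,sg):
    c,s=np.cos(b[2]),np.sin(b[2]); z=np.array([np.sin(a)*c,np.sin(a)*s,-np.cos(a)]); x=sg*np.array([-s,c,0])
    q=R.from_matrix(np.c_[x,np.cross(z,x),z]).as_quat(); return [q[3],*q[:3]]
AL=np.radians(30); H=.010
def blue(phi):   # TCP for the finger's far corner at polar angle phi about hinge
    r=np.interp(phi,[-.1,.2,.9,1.7],[.106,.104,.090,.086])
    x,z=.045-r*np.cos(phi),.06+r*np.sin(phi)
    return P(B,x-H*np.cos(AL),0,z-H*np.sin(AL))
E
python3 - <<'E'
from w import *
from m import D,fit
c={n:capture(n) for n in("scene","side")}
v=D[("scene","orange")][1:]
t,y,r=fit(np.array([plane(c["scene"],[p[0]],p[3])[0] for p in v]),[p[1:3] for p in v]);print(t,y,np.round(r*1e3,1).tolist())
# lip bead ends check, orange (both views triangulated roughly): project expectations
for n in c: print(n,"orange bead ends",np.round(proj(c[n],[P(O,.098,.048,.161),P(O,.098,-.048,.161)]),1).tolist(),"blue bead ends",np.round(proj(c[n],[P(B,-.067,.048,.083),P(B,-.067,-.048,.083)]),1).tolist())
for sg in(1,-1):
    for p,q in[(P(O,.145,0,.28),Q(O,0,sg)),(P(O,.145,0,.148),Q(O,0,sg)),(P(O,.02,0,.148),Q(O,0,sg)),(blue(-.12),Q(B,AL,sg)),(blue(.8),Q(B,AL,sg)),(blue(1.7),Q(B,AL,sg))]:
        k=manip.inverse_kinematics(p,q); print(sg,np.round(p,3),None if k is None else np.round(k,2))
E
```

```text
[ 0.55207124 -0.13635321] -0.14836943253911083 [[2.1, 2.9], [2.1, -2.2], [-3.1, 0.1], [0.7, -1.7], [-0.1, -5.9], [-1.8, 6.8]]
scene orange bead ends [[265.5, 113.2], [288.8, 102.7]] blue bead ends [[257.2, 212.0], [278.0, 188.4]]
side orange bead ends [[327.2, 220.3], [346.4, 254.1]] blue bead ends [[206.7, 197.5], [221.4, 218.9]]
1 [ 0.698 -0.162  0.28 ] [-0.3   0.24  1.41 -0.    1.49 -1.72]
1 [ 0.698 -0.162  0.148] [-0.3   0.31  1.55 -0.    1.28 -1.72]
1 [ 0.574 -0.142  0.148] [-0.33  0.05  1.85 -0.    1.25 -1.75]
1 [0.489 0.112 0.042] [ 0.12 -0.33  2.45 -0.01  0.5  -1.55]
1 [0.53  0.117 0.121] [ 0.12 -0.35  2.32 -0.01  0.65 -1.55]
1 [0.605 0.125 0.14 ] [ 0.12 -0.18  2.14 -0.01  0.65 -1.56]
-1 [ 0.698 -0.162  0.28 ] [-0.3   0.24  1.41 -0.    1.49  1.43]
-1 [ 0.698 -0.162  0.148] [-0.3   0.31  1.55 -0.    1.28  1.43]
-1 [ 0.574 -0.142  0.148] [-0.33  0.05  1.85 -0.    1.25  1.39]
-1 [0.489 0.112 0.042] [ 0.12 -0.33  2.45 -0.01  0.5   1.59]
-1 [0.53  0.117 0.121] [ 0.12 -0.35  2.32 -0.01  0.65  1.59]
-1 [0.605 0.125 0.14 ] [ 0.12 -0.18  2.14 -0.01  0.65  1.59]
```

```bash
sed -i 's/^O=.*;/O=(0.5535,-0.138,-0.153);/' w.py
python3 - <<'E'
from w import *
q=Q(O,0,-1)
manip.grip(0.0)
manip.move_ptp(P(O,.148,0,.28),q)
print("t",sensors.current_time_s())
g=manip.movel(P(O,.148,0,.148),max_speed=.12,guard=8); print("down hit",g)
c=capture("side"); cv2.imwrite("pics/o1.png",cv2.resize(c["color"],(640,480)))
print("F",sensors.current_force(),sensors.current_time_s())
E
```

```text
t 3.1667
down hit False
F [ 0.51149787 -0.00315092  0.02782069] 4.4667
```

View pics/o1.png

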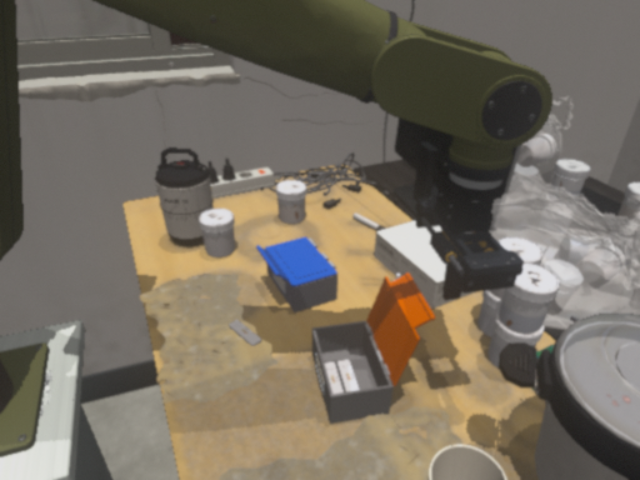

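Run:
```python
from w import *
c=capture("side"); p=sensors.current_position(); print(p,P(O,.148,0,.148),sensors.current_eef_rot(),Q(O,0,-1),sensors.current_gripper_width())
print(proj(c,[p,p+[0,0,.078]])*1.25)
cv2.imwrite("pics/o2.png",cv2.resize(c["color"][150:280,300:450],(750,590),interpolation=cv2.INTER_CUBIC))
print((proj(c,[p,p+np.array([0,0,.078])])-[300,150])*[5,590/130])
```

```text
[ 0.70049    -0.16076251  0.14951797] [ 0.69977111 -0.16055576  0.148     ] [ 6.14459592e-04 -6.51018309e-01  7.59061143e-01 -9.82690582e-04] [np.float64(0.0), np.float64(-0.6509977846402982), np.float64(0.7590796298106174), np.float64(-0.0)] 0.0054537219890061425
[[451.19495833 296.92430393]
 [460.34020235 252.72136559]]
[[304.77983334 397.2943958 ]
 [341.3608094  236.80372739]]
```

View pics/o2.png

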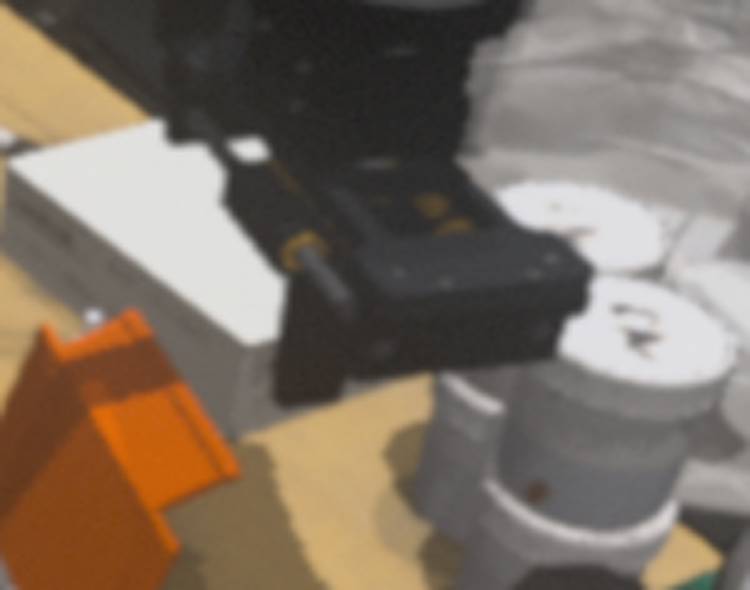

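The fingertips, at about (305,400) in the crop, match the projected TCP. They are clear behind the orange lip (130–240, 320–470), so I can push.

Run:
```python
from w import *
for x in(.10,.075,.05,.025):
    g=manip.movel(P(O,x,0,.148),max_speed=.06,guard=6); print(x,g,np.round(sensors.current_force(),2),np.round(sensors.current_position(),3))
    if g: break
manip.movel(P(O,.08,0,.20),max_speed=.15); manip.wait(.5)
c=capture("side"); cv2.imwrite("pics/o3.png",cv2.resize(c["color"],(640,480))); print(sensors.current_time_s())
h=cv2.inRange(cv2.cvtColor(c["color"],cv2.COLOR_BGR2HSV),(5,200,100),(15,255,255)); k=max(cv2.findContours(h,0,2)[0],key=cv2.contourArea)
print(cv2.boundingRect(k)); print("pred shut bead, edges",proj(c,[P(O,-.067,.048,.083),P(O,-.067,-.048,.083),P(O,.045,.07,.065),P(O,.045,-.07,.065)]).round(1).tolist())
```

```text
0.1 False [ 0.11 -0.16 -0.97] [ 0.652 -0.153  0.148]
0.075 False [-0.38  0.38 -0.76] [ 0.627 -0.149  0.148]
0.05 False [-0.25  0.21  0.4 ] [ 0.603 -0.146  0.148]
0.025 False [-0.64  0.25  0.59] [ 0.578 -0.142  0.148]
8.375
(239, 256, 75, 60)
pred shut bead, edges [[240.5, 261.6], [249.2, 299.4], [292.9, 253.9], [314.3, 306.8]]
```

View pics/o3.png

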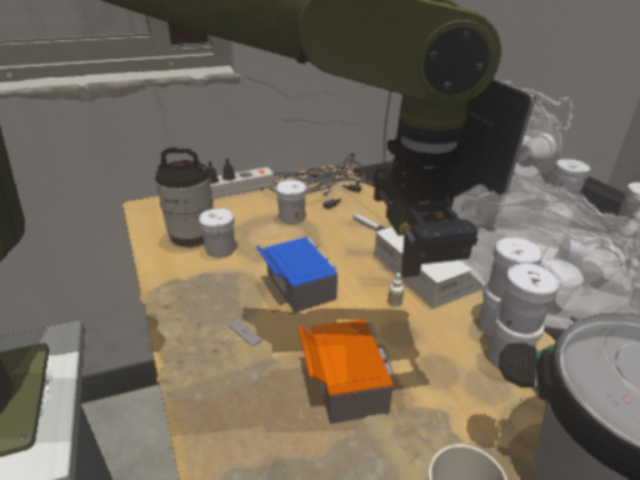

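Orange is shut: its lid now lies level at (300–390, 322–395), and the box hasn't moved. Next is the blue lid, starting with the approach.

Run:
```python
from w import *
q=Q(B,AL,-1); u=np.array([np.cos(B[2]),np.sin(B[2]),0]); s=blue(-.12)
manip.movel(P(O,.06,0,.30),max_speed=.25)
manip.move_ptp(s-.05*u+[0,0,.17],q)
print(manip.movel(s-.03*u,max_speed=.12,guard=6))
print(manip.movel(s,max_speed=.06,guard=4), np.round(sensors.current_position()-s,4),sensors.current_force().round(2) if hasattr(sensors.current_force(),'round') else sensors.current_force())
c=capture("side"); cv2.imwrite("pics/b1.png",cv2.resize(c["color"][150:270,160:320],(800,600),interpolation=cv2.INTER_CUBIC)); print(sensors.current_time_s())
h=cv2.inRange(cv2.cvtColor(c["color"],cv2.COLOR_BGR2HSV),(5,200,100),(15,255,255)); k=max(cv2.findContours(h,0,2)[0],key=cv2.contourArea);print(cv2.boundingRect(k))
```

```text
False
False [-0.0002 -0.     -0.0002] [-0.12  0.36  0.58]
12.4417
(240, 256, 73, 60)
```

View pics/b1.png

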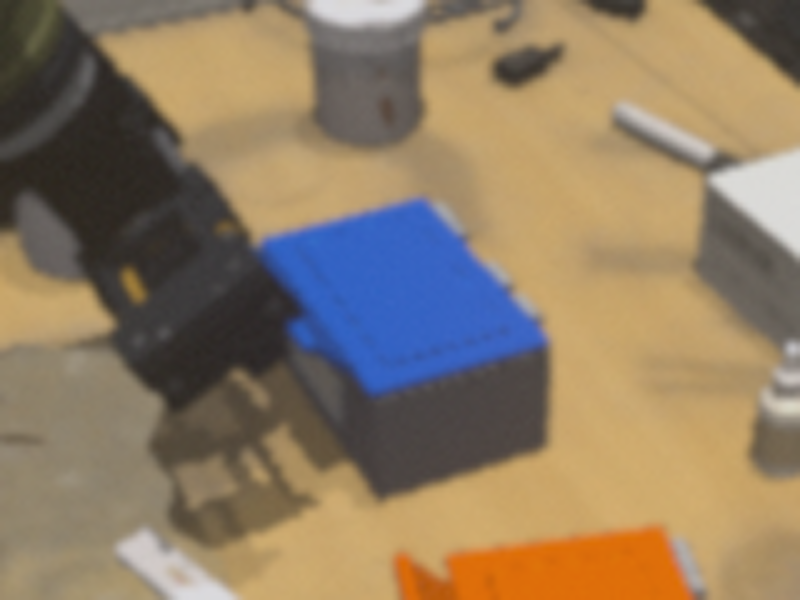

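The fingers sit under the blue lip at about (290,330), the blue lid is still shut and there's no contact force. Now I'll lift along the arc.

Run:
```python
from w import *
for ph in(.05,.2,.35,.5,.7,.9,1.1,1.3,1.5,1.66):
    g=manip.movel(blue(ph),max_speed=.06,guard=8); print(ph,g,np.round(sensors.current_force(),2),round(sensors.current_time_s(),1))
    if g: break
c=capture("side"); cv2.imwrite("pics/b2.png",cv2.resize(c["color"][120:270,140:340],(800,600),interpolation=cv2.INTER_CUBIC))
```

```text
0.05 False [-2.59 -0.32 -0.11] 12.9
0.2 False [-0.03 -0.06 -0.68] 13.3
0.35 False [ 0.44 -0.32 -0.24] 13.7
0.5 False [-1.62 -0.22 -0.16] 14.1
0.7 False [-4.01  0.59  2.58] 14.6
0.9 False [-9.27 -0.42 11.  ] 15.1
1.1 False [-6.18  1.35 11.54] 15.5
1.3 False [-3.06  0.88 10.01] 15.9
1.5 True [-0.89 -0.66 -0.2 ] 16.2
```

View pics/b2.png

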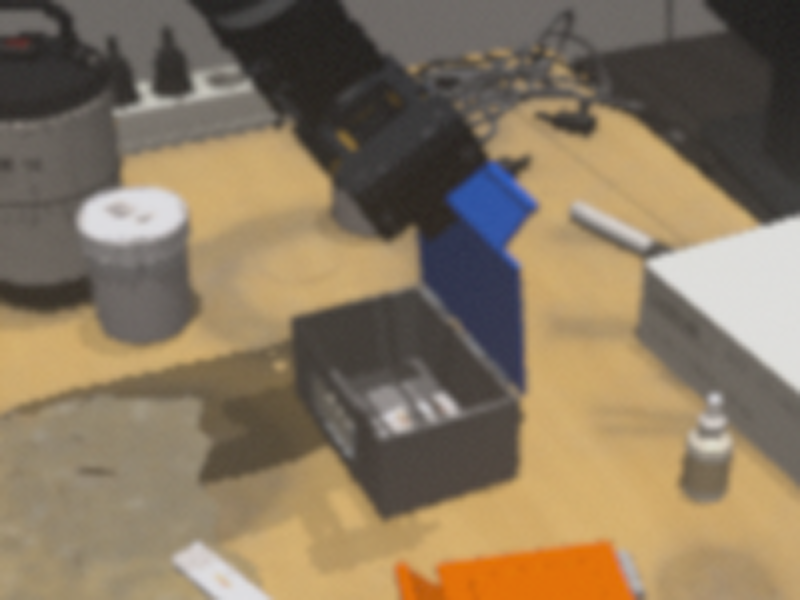

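The blue lid is near upright, and the box's front corner is at (237,249) px, the same as before. The guard tripped when the load came off. I'll carry on gently past upright.

Run:
```python
from w import *
u=np.array([np.cos(B[2]),np.sin(B[2]),0])
p0=np.array(sensors.current_position()); rel=(p0-P(B,.045,0,.06)); print("tip rel hinge",rel@u,rel[2])
T=blue(1.68); 
for f in(.5,1):
    g=manip.movel(p0+(T-p0)*f,max_speed=.05,guard=6); print(f,g,np.round(sensors.current_force(),2))
manip.wait(.8)
manip.movel(np.array(sensors.current_position())-.10*u+[0,0,.03],max_speed=.12)
manip.movel(np.array(sensors.current_position())-.04*u+[0,0,.12],max_speed=.2); manip.wait(1)
print(sensors.current_time_s(),sensors.current_force())
for n in("scene","side"):
    c=capture(n); cv2.imwrite(f"pics/f{n}.png",c["color"])
    print(n,"pred bead open",proj(c,[P(B,.098,.048,.161),P(B,.098,-.048,.161)]).round(1).tolist(),"bottoms blue",proj(c,[P(B,-.045,-.07,0),P(B,.045,-.07,0),P(B,-.045,.07,0)]).round(1).tolist(),"orange bead shut",proj(c,[P(O,-.067,.048,.083),P(O,-.067,-.048,.083)]).round(1).tolist())
a,b=(cv2.imread(f"pics/f{n}.png") for n in("scene","side"))
cv2.imwrite("pics/fin.png",np.hstack([cv2.resize(a[90:250,200:340],(400,457)),cv2.resize(b[150:330,190:347],(400,457))]))
```

```text
tip rel hinge -0.01826640107023105 0.08312902517617532
0.5 False [-0.67  0.05  0.31]
1 False [ 0.15 -0.62  0.09]
20.5667 [-0.07985259 -0.21418101  0.93367908]
scene pred bead open [[194.2, 161.0], [219.0, 141.8]] bottoms blue [[273.4, 206.2], [244.0, 194.8], [244.4, 240.5]] orange bead shut [[309.8, 160.9], [331.7, 147.3]]
side pred bead open [[268.0, 155.2], [287.5, 172.8]] bottoms blue [[235.3, 250.2], [269.5, 239.5], [213.9, 217.9]] orange bead shut [[240.5, 261.6], [249.2, 299.4]]
```

View pics/fin.png

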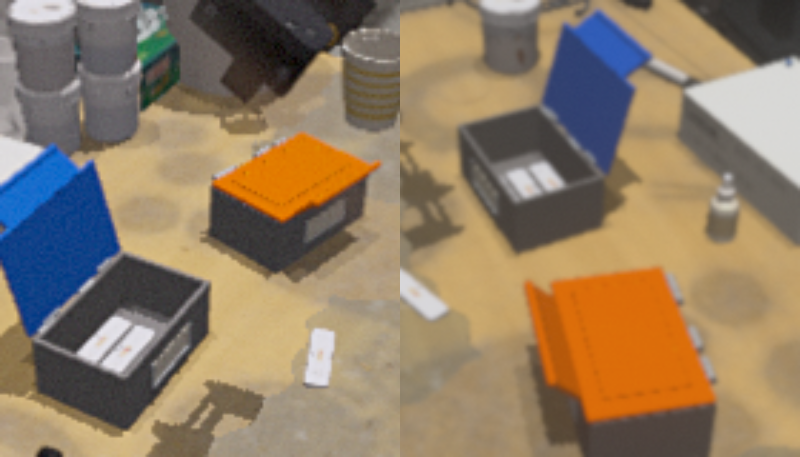

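Run:
```python
import cv2
a,b=cv2.imread("pics/side0.png",0),cv2.imread("pics/fside.png",0)
for n,(u,v,w,h) in{"blue":(228,228,50,28),"orange":(255,318,65,22)}.items():
    r=cv2.matchTemplate(b[v-6:v+h+6,u-6:u+w+6],a[v:v+h,u:u+w],cv2.TM_CCOEFF_NORMED); _,s,_,l=cv2.minMaxLoc(r); print(n,"shift px",l[0]-6,l[1]-6,round(s,3))
from h import *
manip.finish_job()
```

```text
blue shift px 0 0 0.877
orange shift px -1 0 0.929
the job is handed in; nothing more can be done
```

I shut the orange lid and then flipped the blue lid fully open, using only the closed fingertips, and handed the job in. The robot's clock read about 20.6 s at the last check before hand-in.

**What I did**
- **Orange:** I pushed it forward level from behind its lip, with forces of about 1 N. It fell shut before I touched the blue box.
- **Blue:** I got under the lip with the fingers leaning 30° forward, lifted along the hinge arc and pushed past upright. It then fell back to its stop and the fingers withdrew.

**Last checks**
- **Lids:** the blue lip is within about 3 px of its predicted fully open position in the side view. The orange lid looks level and shut in both views.
- **Boxes:** matched against the first side picture, the blue box shows 0 px of shift and the orange box 1 px, roughly 2 mm. That is about the limit of this measurement.
- **Other things:** the bottle, card, jar stack and white box looked untouched wherever they were visible. I did not measure them, and the nearer left jar was outside the final close-up.
- **Contact:** the arm was clear of everything, with tool force below 1 N.

**One irregularity:** the lift took more force than I expected. The force peaked at about 14 N, mostly vertical, for about a second while the lid was part-way up, and the 8 N force-change guard stopped the motion near upright when that load came off. I looked, saw the box had not moved, and finished the push with under 1 N.

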